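# Feed big bolts head-up into the hanging chute

### The job

Feed both big bolts, which stand upside down on their heads on the bench, into the gravity chute at its open level deck, so that each hangs by its head with the shank down through the slot. Move each one over the crest and let it slide down under the side lips, until both hang head up one behind the other, still, against the red stop. Leave the other things on the bench where they are.

Things in the scene. Friction and masses are not known exactly. Their poses are not given: they have to be found in the camera images.
- bolt1: big steel bolt standing on its head: dark flat round head 44 mm across, 14 mm thick; bright round shank 20 mm across, 110 mm long, dark thread rings near the tail; 124 mm overall, about 0.3 to 0.6 kg. Origin: centre of the head's flat outer face; +z runs from the head along the shank to the tail
- bolt2: like bolt1: big steel bolt standing on its head: dark flat round head 44 mm across, 14 mm thick; bright round shank 20 mm across, 110 mm long, dark thread rings near the tail; 124 mm overall, about 0.3 to 0.6 kg. Origin: centre of the head's flat outer face; +z runs from the head along the shank to the tail
- chute: fixed shop-built chute on a plywood base 400 x 130 x 12 mm. Origin on the bench under the crest, on the slot's centre line; +x runs level, downhill along the slot, +z up. Two smooth aluminium rails 30 mm wide, 8 mm thick, leave a 26 mm wide slot; clear below it down to the base. Posts 30 x 18 mm stand under the rails' outer edges at x = -150 and +170 mm. The rails are waxed: low friction
- chute_deck (a point): on the slot's centre line, at the level deck's top, 200 mm above the bench, 120 mm uphill of the crest; axes as chute. The deck is open above and at the sides; its slot ends 43 mm uphill of this point. A bolt laid along the slot, head about here, tail downhill, and let go drops its tail through the slot and hangs by its head, shifted by some cm
- chute_crest (a point): on the slot's centre line where the level deck ends; axes as chute. From here the rails drop at 24 degrees for 200 mm. A bolt hanging on the deck stays there until its head is pushed or pulled over the crest with 1 to 3 N; about 10 mm past the crest it slides on by itself to the red stop or the bolt before it
- chute_lips (a point): on the centre line at rail height where the side walls and lips begin, 50 mm down the slope from the crest. They run to the stop: walls 28 mm either side of the centre line, lips 34 mm above the rails and 4 mm thick with 30 mm open between them, covering the edges of the heads, so bolts get in only from the deck
- chute_stop (a point): foot of the red stop's face on the slot's centre line, at rail height (183 mm horizontally from the crest, 81 mm below it)
- tape: bystander: grey roll 100 mm across, 48 mm high; origin at the centre of its underside
- glue: bystander: white bottle with orange cap, 60 mm across, 160 mm high; origin at the centre of its underside
- offcut: bystander: light wood block 90 x 140 x 38 mm; origin at the centre of its underside
- hammer: bystander: hammer with a wooden handle, lying along its x axis; origin under its middle
- driver: bystander: screwdriver with a green handle, lying along its x axis; origin under its middle
- can: bystander: grey can 90 mm across, 100 mm high; origin at the centre of its underside

How it is judged:
By the outcome, as a careful person would: the job done as asked, in the order asked, and still so for the second after the job is handed in, with the robot touching nothing.
It also fails if it takes over 72 s, if anything falls off the work surface, if the arm or the gripper's body presses on something with over 40 N, if the wrist force passes 120 N, or if a joint passes its speed limit or range.

### The arm

A 6-joint arm with a two-finger parallel gripper is mounted at the origin on the work surface. World frame = base frame: x ahead of the robot, y to its left, z up, the work surface at z = 0. Lengths are in m, angles in degrees, forces in N, time in s.
With the tool pointing down it reaches from about 0.325 to 0.775 m from the base axis. Payload 5.5 kg.
Tool frame: the origin (TCP) lies midway between the tips of the shut fingers; the grasp point (between the pads) lies 19 mm behind it (env.tcp_to_grasp is the distance from the TCP to the grasp point, in m); x points along the fingers, y is the direction in which the jaws open and shut, and the axes are right-handed (so a half turn about x gives the same grasp; the last joint's range is limited). The gripper opens to 85 mm and grips with 20 to 120 N. Pads are 22 mm wide; open, the fingers measure 114 mm over their backs; the gripper's body (76 mm by 85 mm) begins 54 mm behind the grasp point. The pads swing forward as they close: fully open they stand 13 mm farther back than shut.
Start: joints at [69.689, 5.22, 70.514, -0, 104.267, -3.249], TCP at [0.176, 0.574, 0.231] pointing down, gripper open.
Joint ranges: [-164.24, 164.24], [-49.07, 125.15], [9.68, 141.18], [-86.29, 266.29], [3.28, 154.24], [-151.56, 151.56]. Speed limits (degrees/s): [147.25, 147.25, 172.46, 180, 180, 180].

### API

Orientations are given as [roll, pitch, yaw] about the fixed x, y, z axes, in that order (R = Rz(yaw) Ry(pitch) Rx(roll)).
In Python, from cell import env gives the robot as it stands.
- The arm moves only by the tool move_arm, never from a script. Its argument "deltas" is a list of rows, each a list of 7 numbers: the shift along the tool's x, y, z in mm, then the turn, a rotation vector about the tool's x, y, z in rad, then the closure in counts, from 0 (fully open) to 255 (shut). In form: [[x, y, z, wx, wy, wz, hand], ...]. A call has 1 to 20 rows; each row is the pose to reach, as a shift and turn from the pose measured when the call began, along the tool's axes at that moment; what a row does not reach only later rows make up. A row lasts 1/8 s, in which the tool goes at most 62.5 mm and 10.7 degrees, less where a joint would pass 70% of its speed; a pose out of reach is approached as far as the arm can. A call with a gripper value outside its range is refused whole. The fingers move at their own pace and stop on an object; the grip force is fixed at half the most. Time passes only in rows, so rows that repeat a pose let the fingers close. It gives the time, the measured TCP pose, the force and the opening at its end, in the units of the state.
- env.sense(): the state, without advancing time (a new reading comes with each control period).
- env.snapshot(name): name is "scene" or "top" or "wrist"; returns the picture (420x560x3 uint8, blue, green, red); there is no depth.
- env.get_calibration(name): a dict with "mtx" (3x3 intrinsics, pixels), "extrinsics" (4x4, takes a point from camera to world coordinates). Camera axes: x right, y up, looking along -z (the intrinsics and any distortion apply to the point x, -y, -z); pixel columns grow to the right and rows downward; lengths in m; the calibration is good to about 2 mm. The wrist camera is an equidistant fisheye: a pixel r from the principal point sees the ray r / f radians off the axis. A picture is of the moment at which its call begins: read the wrist's pose just before it. get_calibration takes no time and is no camera call; for the wrist camera it gives the pose at the moment of the call.
- env.job_done(): hands the job in, once; it reports no verdict.
The state is a dict: "time": time; "joint_pos": joint angles; "qd": joint speeds; "joint_torque": joint torques, N m; "position": TCP position; "tool_rot": TCP orientation; "ft_force": force on the tool from outside, world axes, zero at the start; "torque": the same for the moment, N m; "gripper_width": finger opening in m.
Only numpy, scipy, OpenCV 4.12 (cv2) and the standard library are available. Lean on these libraries where they do the work, as an engineer would, in place of code of your own. Each camera call takes 0.05 s, during which the arm holds its last target.

## Working session

There is one attempt and no reset: what is moved stays moved. The work goes in short steps, Python scripts to look and compute and a tool call to move; the robot and the scene stay as the last step left them, time stands still between calls to the robot, and variables do not carry over. Pictures are saved under pics/ and viewed, and the job is handed in when it is done.

Besides the shell and the picture viewer there is one more tool, called after "Call:" in YAML: its name, and indented under it one key for each argument. move_arm: Moves the arm, as the interface text tells. Its arguments: {"type":"object","properties":{"deltas":{"type":"array","items":{"type":"array","items":{"type":"number"}}}},"required":["deltas"]}

```bash
ls; mkdir -p pics
python3 - <<'E'
from cell import env
import cv2,numpy as np
s=env.sense()
for k,v in s.items(): print(k,np.round(v,3))
for n in ("scene","top","wrist"):
    cv2.imwrite(f"pics/{n}0.png",env.snapshot(n))
    c=env.get_calibration(n); print(n,{k:np.round(np.array(v),4).tolist() if not isinstance(v,str) else v for k,v in c.items()})
E
```

```text
pics
time 0.0
joint_pos [ 6.9688e+01  5.2640e+00  7.0583e+01  1.0000e-03  1.0427e+02 -3.2500e+00]
qd [ 0.006  0.001 -0.038  0.025 -0.094  0.045]
joint_torque [-0.0000e+00 -4.5872e+01 -4.1803e+01 -0.0000e+00  1.2000e-02 -0.0000e+00]
position [0.176 0.573 0.23 ]
tool_rot [ -93.54    89.884 -110.601]
ft_force [ 0.246 -0.561 -0.146]
torque [ 0.018 -0.003 -0.029]
gripper_width 0.086
scene {'mtx': [[505.6997, 0.0, 281.8744], [0.0, 505.6997, 207.465], [0.0, 0.0, 1.0]], 'extrinsics': [[-0.8053, -0.4635, 0.3697, 1.0401], [0.5929, -0.6257, 0.5069, 0.693], [-0.0036, 0.6274, 0.7787, 1.0989], [0.0, 0.0, 0.0, 1.0]]}
top {'mtx': [[439.9116, 0.0, 273.3848], [0.0, 439.9116, 210.4755], [0.0, 0.0, 1.0]], 'extrinsics': [[-0.0002, 0.9984, -0.0572, 0.5177], [-0.9994, 0.0018, 0.034, 0.0927], [0.034, 0.0572, 0.9978, 1.2306], [0.0, 0.0, 0.0, 1.0]]}
wrist {'mtx': [[325.1923, 0.0, 282.4704], [0.0, 325.1923, 212.2293], [0.0, 0.0, 1.0]], 'extrinsics': [[0.293, -0.9194, -0.2624, 0.1099], [0.9561, 0.2813, 0.082, 0.5936], [-0.0015, -0.2749, 0.9615, 0.3738], [0.0, 0.0, 0.0, 1.0]]}
```

View pics/scene0.png

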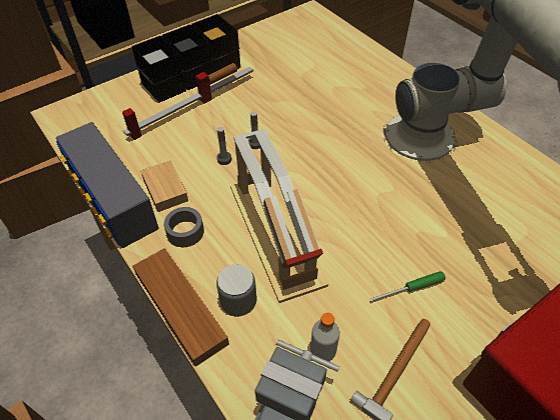

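View pics/top0.png

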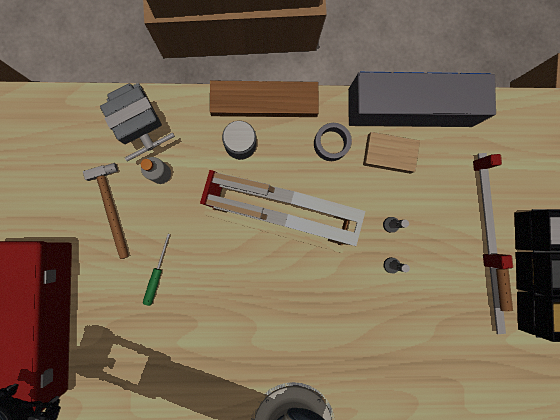

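View pics/wrist0.png

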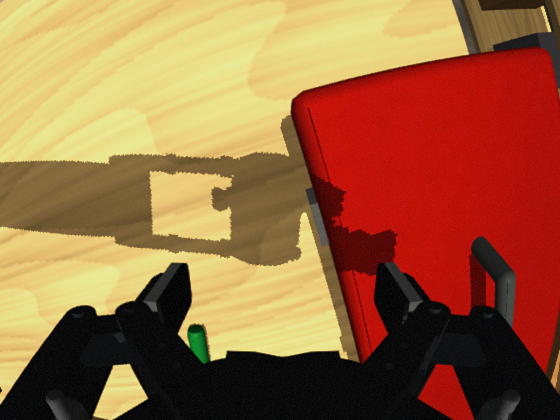

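Run:
```python
import cv2
t=cv2.imread("pics/top0.png")[150:290,180:460]; cv2.imwrite("pics/top_z.png",cv2.resize(t,None,fx=2.85,fy=2.85,interpolation=cv2.INTER_CUBIC))
t=cv2.imread("pics/scene0.png")[95:305,190:350]; cv2.imwrite("pics/sc_z.png",cv2.resize(t,None,fx=2.85,fy=2.85,interpolation=cv2.INTER_CUBIC))
```

```text
(no output)
```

View pics/top_z.png

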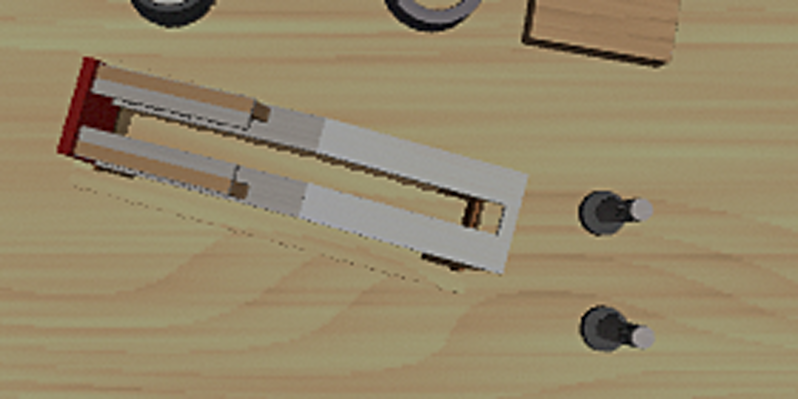

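View pics/sc_z.png

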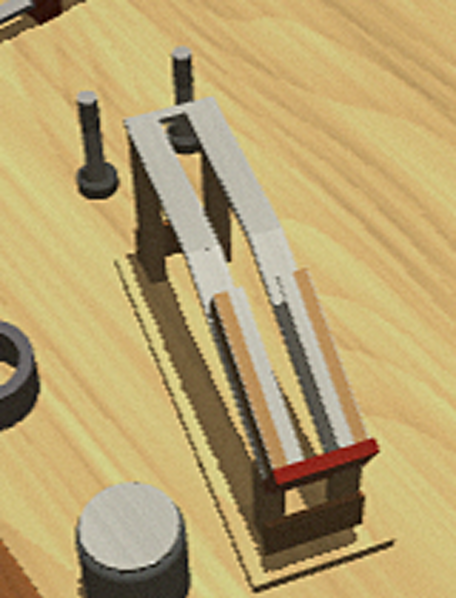

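```bash
cat > h.py <<'E'
import numpy as np
from cell import env
def ray(name,px):
    c=env.get_calibration(name);K=np.array(c["mtx"]);E=np.array(c["extrinsics"])
    u=np.array([(px[0]-K[0,2])/K[0,0],(px[1]-K[1,2])/K[1,1]])
    if name=="wrist":
        r=np.hypot(*u); d=np.array([*(u/r*np.sin(r)),np.cos(r)]) if r>1e-9 else np.array([0,0,1.])
    else: d=np.array([u[0],u[1],1.])
    d=d*[1,-1,-1]
    return E[:3,3],E[:3,:3]@d
def onz(name,px,z):
    o,d=ray(name,px); return o+d*(z-o[2])/d[2]
def proj(name,P):
    c=env.get_calibration(name);K=np.array(c["mtx"]);E=np.array(c["extrinsics"])
    p=E[:3,:3].T@(np.array(P)-E[:3,3])*[1,-1,-1]
    return K[:2,:2]@(p[:2]/p[2])+K[:2,2]
E
python3 - <<'E'
from h import *
Z=lambda x,y:(x/2.85+180-.3,y/2.85+150-.3)
S=lambda x,y:(x/2.85+190-.3,y/2.85+95-.3)
P=lambda n,*a:print(n,np.round(onz(*a),4))
q={}
for n,p in dict(crU=(323,118),crL=(303,217),enU=(527,175),enL=(502,272),slU=(503,205),slL=(498,235)).items():
    q[n]=onz("top",Z(*p),.2);print(n,q[n].round(4))
print("yaw",[np.degrees(np.arctan2(*(q[a]-q[b])[[1,0]])) for a,b in(("crU","enU"),("crL","enL"))])
P("tail A",'top',Z(642,209),.124);P("head A",'top',Z(600,212),.014)
P("tail B",'top',Z(642,338),.124);P("head B",'top',Z(602,328),.014)
print("scene")
for n,p in dict(crR=(208,247),crL=(285,230),enL=(126,123),enR=(213,99)).items(): P(n,'scene',S(*p),.2)
P("tail A",'scene',S(88,98),.124);P("tail B",'scene',S(181,54),.124)
P("head A",'scene',S(97,177),.014);P("head B",'scene',S(184,133),.014)
P('stop','top',Z(93,110),.12+.04)
E
```

```text
crU [0.6227 0.0112 0.2   ]
crL [0.5408 0.028  0.2   ]
enU [ 0.5757 -0.1582  0.2   ]
enL [ 0.4955 -0.1365  0.2   ]
slU [ 0.5508 -0.1379  0.2   ]
slL [ 0.526  -0.1335  0.2   ]
yaw [np.float64(74.52133385838682), np.float64(74.60194752321036)]
tail A [ 0.5498 -0.2798  0.124 ]
head A [ 0.55   -0.2751  0.014 ]
tail B [ 0.4354 -0.2778  0.124 ]
head B [ 0.437  -0.2754  0.014 ]
scene
crR [0.6026 0.0162 0.2   ]
crL [0.5394 0.0392 0.2   ]
enL [ 0.5761 -0.1505  0.2   ]
enR [ 0.4949 -0.1297  0.2   ]
tail A [ 0.5476 -0.2745  0.124 ]
tail B [ 0.4362 -0.2739  0.124 ]
head A [ 0.5493 -0.2742  0.014 ]
head B [ 0.4382 -0.2745  0.014 ]
stop [0.6329 0.205  0.16  ]
```

```bash
cat >> h.py <<'E'
from scipy.spatial.transform import Rotation as Ro
def pose():
    s=env.sense(); return np.array(s["position"]),Ro.from_euler("xyz",s["tool_rot"],degrees=True)
def goal(yaw,phi,flip=False):
    """tool x = horizontal dir yaw, phi below horizontal; y horizontal"""
    d=np.array([np.cos(np.radians(yaw)),np.sin(np.radians(yaw)),0]);f=np.radians(phi)
    x=np.cos(f)*d-np.sin(f)*np.array([0,0,1]); y=np.cross([0,0,1],d)*(-1 if flip else 1)
    return Ro.from_matrix(np.array([x,y,np.cross(x,y)]).T)
def delta(P,R):
    p,r=pose(); print("shift mm",np.round(r.inv().apply(np.array(P)-p)*1e3,1),"rot",np.round((r.inv()*R).as_rotvec(),3))
E
python3 - <<'E'
from h import *
p,r=pose();print(r.as_matrix().round(3))
c=env.get_calibration("wrist");E=np.array(c["extrinsics"]);print("cam in tool",r.inv().apply(E[:3,3]-p).round(3))
for fl in(0,1):
    print(fl); delta([.45,.1,.36],goal(75,90,fl))
    delta([.47,-.35,.30],goal(75,90,fl))
E
```

```text
[[-0.001  0.293  0.956]
 [-0.001  0.956 -0.293]
 [-1.    -0.002 -0.   ]]
cam in tool [-0.143 -0.    -0.069]
0
shift mm [-129.1 -372.3  400.8] rot [-1.607e+00 -1.000e-03  1.000e-03]
shift mm [ -68.4 -796.6  552. ] rot [-1.607e+00 -1.000e-03  1.000e-03]
1
shift mm [-129.1 -372.3  400.8] rot [1.535e+00 1.000e-03 1.000e-03]
shift mm [ -68.4 -796.6  552. ] rot [1.535e+00 1.000e-03 1.000e-03]
```

Call:
move_arm:
  deltas:
    - [-60, -60, 60, 0.17, 0, 0, 100]
    - [-129, -120, 120, 0.35, 0, 0, 100]
    - [-129, -180, 180, 0.52, 0, 0, 100]
    - [-129, -230, 240, 0.7, 0, 0, 100]
    - [-129, -280, 300, 0.88, 0, 0, 100]
    - [-129, -325, 350, 1.05, 0, 0, 100]
    - [-129, -372, 400, 1.22, 0, 0, 100]
    - [-129, -430, 420, 1.4, 0, 0, 100]
    - [-129, -490, 440, 1.535, 0, 0, 100]
    - [-129, -550, 465, 1.535, 0, 0, 100]
    - [-129, -610, 490, 1.535, 0, 0, 100]
    - [-110, -670, 515, 1.535, 0, 0, 100]
    - [-90, -730, 540, 1.535, 0, 0, 100]
    - [-80, -790, 552, 1.535, 0, 0, 100]
    - [-70, -797, 552, 1.535, 0, 0, 100]

```text
time: 2.02
position: [0.4659, -0.2684, 0.3198]
tool_rot: [9.0, 89.9, -96.0]
ft_force: [-0.0, 0.8, 0.1]
gripper_width: 0.0517
```

Run:
```python
from h import *
s=env.sense();print(s["time"],np.round(s["joint_pos"],1),np.round(s["position"],3),np.round(s["tool_rot"],1),s["gripper_width"])
d=np.array([.2627,.965,0])
R=goal(75,35,True);x=R.as_matrix()[:,0];G=np.array([.549,-.2755,.075])
delta([.51,-.38,.22],R);delta(G-.081*x,R);delta(G+.019*x,R)
```

```text
2.025 [-3.350e+01 -2.300e+00  6.910e+01 -1.000e-01  1.132e+02 -1.850e+01] [ 0.466 -0.268  0.32 ] [  9.   89.9 -96. ] 0.05165414959255336
shift mm [100.   71.4  96.2] rot [-0.     0.961 -0.   ]
shift mm [198.4  82.   51.4] rot [-0.     0.961 -0.   ]
shift mm [255.7  82.  -30.6] rot [-0.     0.961 -0.   ]
```

Call:
move_arm:
  deltas:
    - [25, 20, 30, 0, 0.16, 0, 100]
    - [50, 40, 55, 0, 0.32, 0, 100]
    - [75, 60, 80, 0, 0.48, 0, 100]
    - [90, 71, 96, 0, 0.64, 0, 100]
    - [100, 71, 96, 0, 0.8, 0, 100]
    - [100, 71, 96, 0, 0.961, 0, 100]
    - [100, 71, 96, 0, 0.961, 0, 100]
    - [100, 71, 96, 0, 0.961, 0, 100]

```text
time: 3.02
position: [0.5099, -0.3796, 0.2206]
tool_rot: [179.9, 35.2, 75.0]
ft_force: [0.2, 0.9, 0.5]
gripper_width: 0.0518
```

Run:
```python
from h import *
import cv2
s=env.sense();print(s["time"],np.round(s["joint_pos"],1),np.round(s["position"],3),np.round(s["tool_rot"],1),s["gripper_width"])
R=goal(75,35,True);x=R.as_matrix()[:,0];G=np.array([.549,-.2755,.075])
delta(G-.081*x,R);delta(G+.019*x,R)
cv2.imwrite("pics/w1.png",env.snapshot("wrist"));cv2.imwrite("pics/s1.png",env.snapshot("scene"))
```

```text
3.025 [-58.5  35.5  49.1  48.7 127.9 -23.8] [ 0.51  -0.38   0.221] [179.9  35.2  75. ] 0.05178716602743008
shift mm [93.4 10.7 55.5] rot [ 0.001  0.004 -0.001]
shift mm [193.4  10.6  55.1] rot [ 0.001  0.004 -0.001]
```

View pics/w1.png

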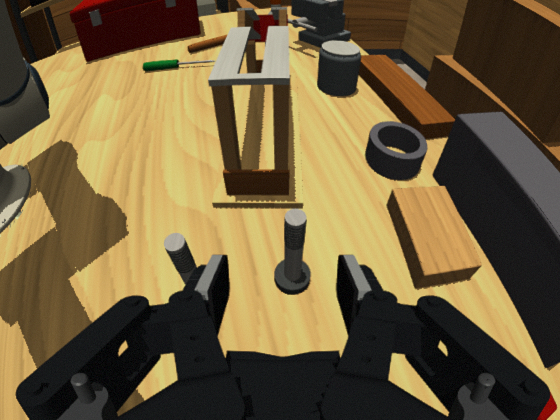

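View pics/s1.png

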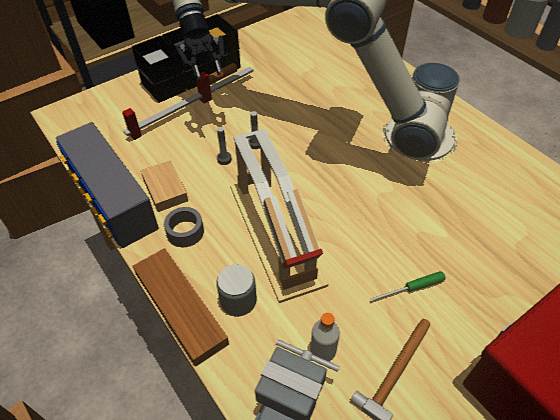

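Run:
```python
from h import *
print(onz("wrist",(293,270),.014),onz("wrist",(294.5,214),.124))
print(onz("wrist",(177,240),.124))
for z in(.03,.06,.1,.15):print(z,onz("top",(490,261),z).round(3),onz("scene",(203,76),z).round(3), onz("top",(488,158),z).round(3),onz("scene",(129,112),z).round(3))
```

```text
[ 0.55317881 -0.27319391  0.014     ] [ 0.55114472 -0.2731192   0.124     ]
[ 0.43951952 -0.27514968  0.124     ]
0.03 [ 0.448 -0.547  0.03 ] [ 0.406 -0.632  0.03 ] [ 0.735 -0.55   0.03 ] [ 0.693 -0.611  0.03 ]
0.06 [ 0.45  -0.531  0.06 ] [ 0.424 -0.594  0.06 ] [ 0.729 -0.534  0.06 ] [ 0.703 -0.575  0.06 ]
0.1 [ 0.452 -0.51   0.1  ] [ 0.448 -0.545  0.1  ] [ 0.722 -0.512  0.1  ] [ 0.716 -0.526  0.1  ]
0.15 [ 0.455 -0.483  0.15 ] [ 0.477 -0.483  0.15 ] [ 0.713 -0.485  0.15 ] [ 0.732 -0.465  0.15 ]
```

Run:
```python
from h import *
R=goal(75,40,True);x=R.as_matrix()[:,0];G=np.array([.5505,-.275,.072])
delta(G-.081*x,R);delta(G-.03*x,R);delta(G+.019*x,R)
```

```text
shift mm [96.8 11.6 52.1] rot [ 0.004 -0.082 -0.001]
shift mm [147.6  11.5  56.3] rot [ 0.004 -0.082 -0.001]
shift mm [196.4  11.4  60.3] rot [ 0.004 -0.082 -0.001]
```

Call:
move_arm:
  deltas:
    - [35, 6, 20, 0, -0.04, 0, 100]
    - [70, 11.5, 40, 0, -0.082, 0, 100]
    - [97, 11.5, 52, 0, -0.082, 0, 100]
    - [122, 11.5, 54, 0, -0.082, 0, 100]
    - [147, 11.5, 56, 0, -0.082, 0, 100]
    - [172, 11.5, 58, 0, -0.082, 0, 100]
    - [196, 11.5, 60, 0, -0.082, 0, 100]
    - [196, 11.5, 60, 0, -0.082, 0, 100]

```text
time: 4.12
position: [0.5546, -0.2593, 0.0612]
tool_rot: [179.6, 40.1, 75.0]
ft_force: [-0.3, -0.3, -1.0]
gripper_width: 0.0519
```

Run:
```python
from h import *
import cv2
s=env.sense();print(s["time"],np.round(s["joint_pos"],1),np.round(s["position"],4),np.round(s["tool_rot"],1),s["gripper_width"])
cv2.imwrite("pics/w2.png",env.snapshot("wrist"))
```

```text
4.125 [-49.1  28.3  73.   41.5 107.1 -32.2] [ 0.5546 -0.2593  0.0612] [179.6  40.1  75. ] 0.05193391812347252
```

View pics/w2.png

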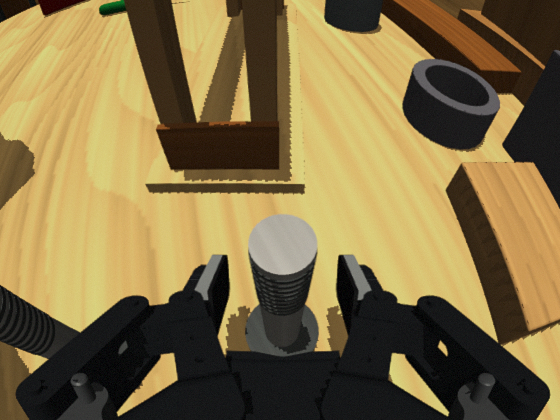

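Call:
move_arm:
  deltas:
    - [0, 0, 0, 0, 0, 0, 255]
    - [0, 0, 0, 0, 0, 0, 255]
    - [0, 0, 0, 0, 0, 0, 255]
    - [0, 0, 0, 0, 0, 0, 255]
    - [-10, 0, -12, 0, 0, 0, 255]
    - [-40, 0, -48, 0, 0, 0, 255]
    - [-70, 0, -84, 0, 0, 0, 255]
    - [-100, 0, -119, 0, 0, 0, 255]
    - [-128, 0, -153, 0, 0, 0, 255]
    - [-128, 0, -153, 0, 0, 0, 255]

```text
time: 5.42
position: [0.5543, -0.2601, 0.2656]
tool_rot: [179.0, 40.4, 74.6]
ft_force: [0.1, -0.6, -5.3]
gripper_width: 0.0189
```

Run:
```python
from h import *
import cv2
s=env.sense();print(s["time"],np.round(s["joint_pos"],1),np.round(s["position"],4),np.round(s["tool_rot"],1),s["gripper_width"],s["ft_force"])
cv2.imwrite("pics/w3.png",env.snapshot("wrist"))
R=goal(74.8,132,True);x=R.as_matrix()[:,0]
d=np.array([np.cos(np.radians(74.8)),np.sin(np.radians(74.8)),0])
deck=np.array([.5815,.022,.2])-.12*d;print(deck)
# bolt head face at s=-0.125 from crest, grip 72mm from face
G=np.array([.5815,.022,.2])+(-.125+.072)*d
for z in(.30,.24,.228):delta(G+[0,0,z-.2]+.019*x,R)
```

```text
5.425 [-49.2  21.5  60.4  47.4 120.7 -17.8] [ 0.5543 -0.2601  0.2656] [179.   40.4  74.6] 0.018894194891635577 [ 0.13550521 -0.55613427 -5.29543909]
[ 0.5500373  -0.09380198  0.2       ]
shift mm [ 147.5  -45.7 -156.8] rot [ 0.008 -1.6   -0.008]
shift mm [ 186.3  -46.2 -111. ] rot [ 0.008 -1.6   -0.008]
shift mm [ 194.1  -46.3 -101.9] rot [ 0.008 -1.6   -0.008]
```

View pics/w3.png

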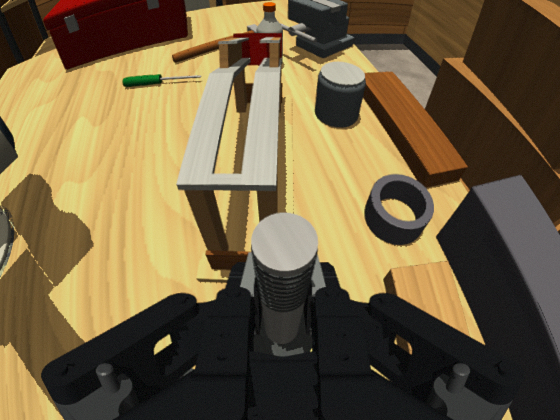

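Call:
move_arm:
  deltas:
    - [-10, -5, -35, 0, -0.16, 0, 255]
    - [0, -9, -60, 0, -0.32, 0, 255]
    - [15, -14, -80, 0, -0.48, 0, 255]
    - [35, -18, -100, 0, -0.64, 0, 255]
    - [55, -23, -115, 0, -0.8, 0, 255]
    - [75, -28, -130, 0, -0.96, 0, 255]
    - [95, -32, -142, 0, -1.12, 0, 255]
    - [115, -37, -152, 0, -1.28, 0, 255]
    - [132, -42, -157, 0, -1.44, 0, 255]
    - [147, -46, -157, 0.008, -1.6, -0.008, 255]
    - [147, -46, -157, 0.008, -1.6, -0.008, 255]
    - [147, -46, -157, 0.008, -1.6, -0.008, 255]

```text
time: 6.98
position: [0.5639, -0.0417, 0.2843]
tool_rot: [-0.3, 48.0, -105.4]
ft_force: [-0.9, 0.0, -4.1]
gripper_width: 0.0184
```

Run:
```python
from h import *
import cv2
s=env.sense();print(s["time"],np.round(s["joint_pos"],1),np.round(s["position"],4),np.round(s["tool_rot"],1),s["gripper_width"],s["ft_force"])
for n in("top","scene","wrist"):cv2.imwrite(f"pics/{n}4.png",env.snapshot(n))
t=cv2.imread("pics/top4.png")[150:290,180:460]; cv2.imwrite("pics/top4_z.png",cv2.resize(t,None,fx=2.85,fy=2.85,interpolation=cv2.INTER_CUBIC))
t=cv2.imread("pics/scene4.png")[75:285,190:350]; cv2.imwrite("pics/sc4_z.png",cv2.resize(t,None,fx=2.85,fy=2.85,interpolation=cv2.INTER_CUBIC))
```

```text
6.975 [ 12.9  12.7  65.8 -41.5 117.4  13.5] [ 0.5639 -0.0417  0.2843] [  -0.3   48.  -105.4] 0.018358037854807097 [-0.86281962  0.00858027 -4.07812631]
```

View pics/top4_z.png

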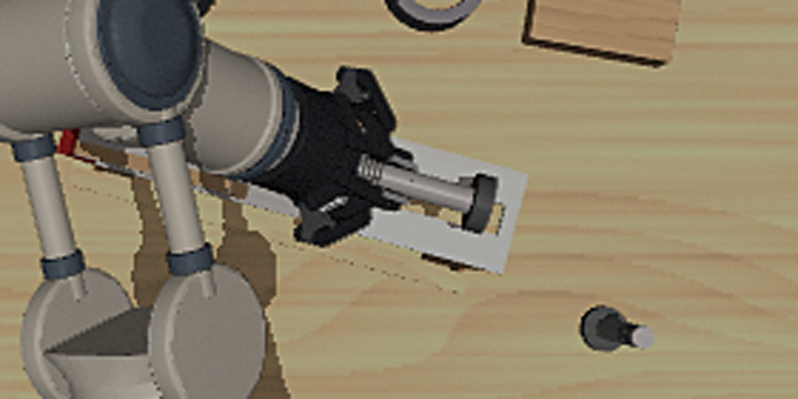

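View pics/sc4_z.png

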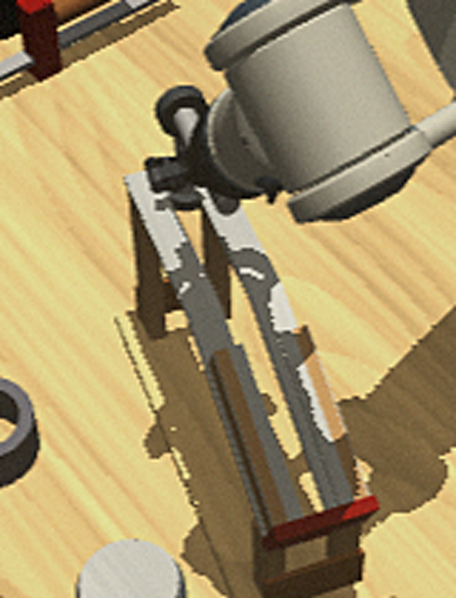

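View pics/wrist4.png

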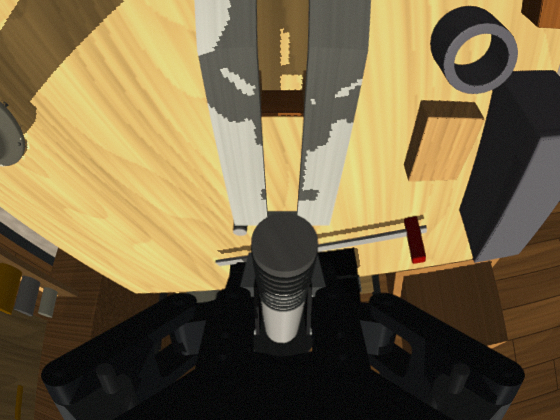

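Run:
```python
from h import *
import cv2
Z=lambda x,y:(x/2.85+180-.3,y/2.85+150-.3)
a=(onz("top",Z(527,175),.2)+onz("top",Z(502,272),.2))/2;b=(onz("top",Z(323,118),.2)+onz("top",Z(303,217),.2))/2
d=(b-a)/np.linalg.norm(b-a);n=np.array([-d[1],d[0],0]);print(np.degrees(np.arctan2(d[1],d[0])))
p,r=pose();g=p-r.as_matrix()[:,0]*.019;print("grasp",g,"lat",(g-a)@n,"s from crest",(g-b)@d)
for q in((484,203),(475,197),(465,194),(445,189),(415,182)):
    w=onz("top",Z(*q),.303);print(q,w.round(4),"lat",round(((w-a)@n)*1e3,1),"s",round(((w-b)@d)*1e3,1))
t=cv2.imread("pics/top4.png")[195:250,290:370]; cv2.imwrite("pics/top4_zz.png",cv2.resize(t,None,fx=10,fy=10,interpolation=cv2.INTER_CUBIC))
```

```text
74.56102350688214
grasp [ 0.56720063 -0.03059565  0.30164424] lat 0.0006313638871714152 s from crest -0.052259021049519544
(484, 203) [ 0.549  -0.1006  0.303 ] lat -0.5 s -124.6
(475, 197) [ 0.5534 -0.0939  0.303 ] lat -3.0 s -117.0
(465, 194) [ 0.5557 -0.0864  0.303 ] lat -3.1 s -109.2
(445, 189) [ 0.5594 -0.0715  0.303 ] lat -2.7 s -93.8
(415, 182) [ 0.5646 -0.0491  0.303 ] lat -1.8 s -70.8
```

View pics/top4_zz.png

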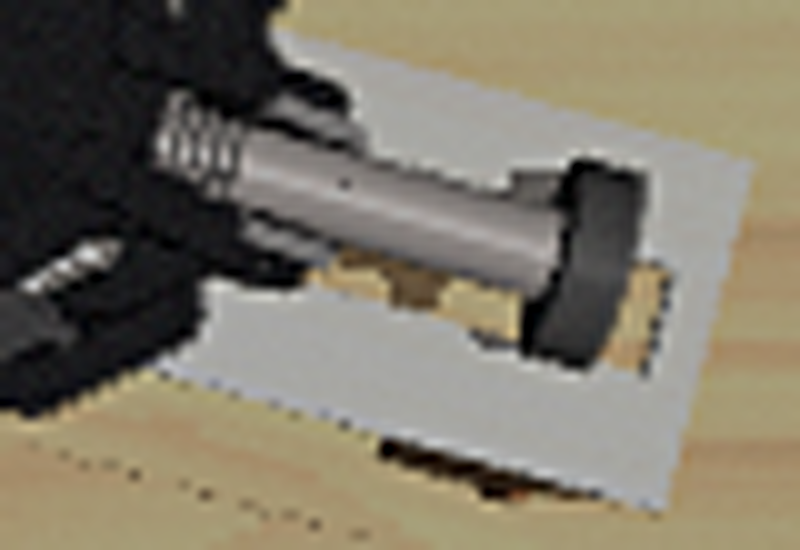

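Run:
```python
from h import *
Y=lambda x,y:(x/10+290-.45,y/10+195-.45)
# deck corners/ slot end in zz: 
c=[(752,160),(662,510)]
a=sum(onz("top",Y(*q),.2) for q in c)/2
sl=sum(onz("top",Y(*q),.2) for q in [(672,262),(645,375)])/2
d=np.array([np.cos(np.radians(74.7)),np.sin(np.radians(74.7)),0]);n=np.array([-d[1],d[0],0])
print(a,sl,(sl-a)@n)
for q in((250,168),(400,208),(552,248),(585,262)):
    w=onz("top",Y(*q),.303);print(q,w.round(4),"lat",round(((w-a)@n)*1e3,1),round(((w-sl)@n)*1e3,1),"s",round(((w-a)@d)*1e3,1))
```

```text
[ 0.53578557 -0.14740421  0.2       ] [ 0.53957154 -0.13590166  0.2       ] -0.0006165778268793134
(250, 168) [ 0.5692 -0.0262  0.303 ] lat -0.3 0.3 s 125.7
(400, 208) [ 0.5608 -0.0581  0.303 ] lat -0.5 0.1 s 92.7
(552, 248) [ 0.5523 -0.0905  0.303 ] lat -0.9 -0.3 s 59.3
(585, 262) [ 0.5494 -0.0975  0.303 ] lat 0.1 0.7 s 51.7
```

Call:
move_arm:
  deltas:
    - [16, 0, -14, 0, 0, 0, 255]
    - [32, 0, -28, 0, 0, 0, 255]
    - [44, 0, -40, 0, 0, 0, 255]
    - [53, 0, -47, 0, 0, 0, 255]
    - [53, 0, -47, 0, 0, 0, 255]

```text
time: 7.75
position: [0.5636, -0.0434, 0.2154]
tool_rot: [0.0, 48.1, -105.3]
ft_force: [0.0, 0.6, -6.3]
gripper_width: 0.0186
```

Run:
```python
from h import *
import cv2
p,r=pose();g=p-r.as_matrix()[:,0]*.019;print("grasp",g)
t=env.snapshot("top")[195:250,290:370]; cv2.imwrite("pics/top5_zz.png",cv2.resize(t,None,fx=10,fy=10,interpolation=cv2.INTER_CUBIC))
```

```text
grasp [ 0.56692655 -0.03114407  0.2295561 ]
```

View pics/top5_zz.png

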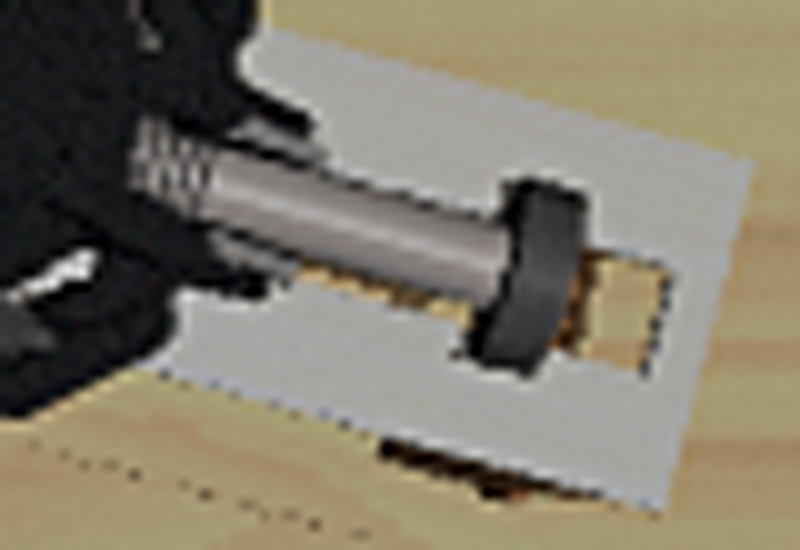

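Call:
move_arm:
  deltas:
    - [3, 0, -3, 0, 0, 0, 255]
    - [3, 0, -3, 0, 0, 0, 60]
    - [3, 0, -3, 0, 0, 0, 60]
    - [3, 0, -3, 0, 0, 0, 60]
    - [3, 0, -3, 0, 0, 0, 60]
    - [3, 0, -3, 0, 0, 0, 60]

```text
time: 8.55
position: [0.5639, -0.0431, 0.2124]
tool_rot: [0.2, 48.1, -105.2]
ft_force: [0.7, -0.0, 0.1]
gripper_width: 0.0653
```

Run:
```python
from h import *
import cv2
p,r=pose();print(p,env.sense()["gripper_width"],env.sense()["ft_force"])
t=env.snapshot("top")[195:250,290:370]; cv2.imwrite("pics/top6_zz.png",cv2.resize(t,None,fx=10,fy=10,interpolation=cv2.INTER_CUBIC))
cv2.imwrite("pics/w6.png",env.snapshot("wrist"))
```

```text
[ 0.56393547 -0.04313823  0.21241428] 0.06532641320253403 [ 0.67392582 -0.00800361  0.0657205 ]
```

View pics/top6_zz.png

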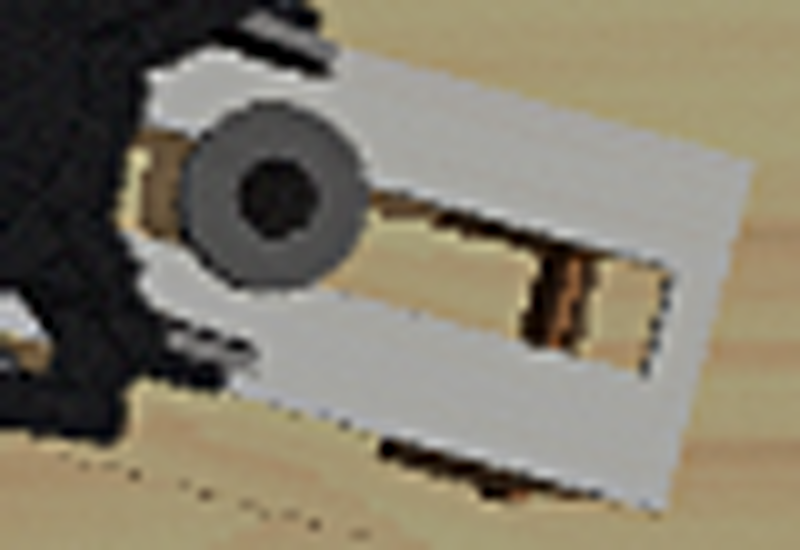

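View pics/w6.png

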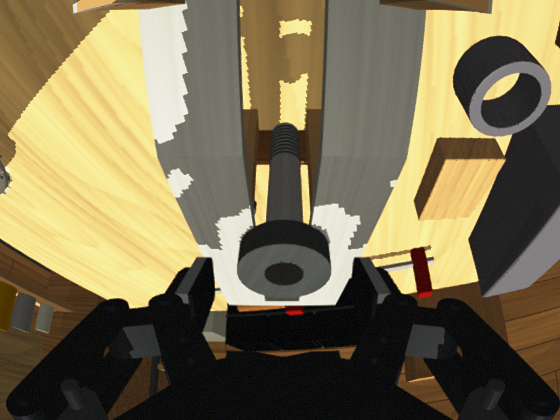

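Call:
move_arm:
  deltas:
    - [-25, 0, 0, 0, 0, 0, 60]
    - [-60, 0, 0, 0, 0, 0, 100]
    - [-110, 0, 0, 0, 0, 0, 200]
    - [-135, 0, 40, 0, 0.17, 0, 255]
    - [-135, 0, 90, 0, 0.34, 0, 255]
    - [-135, 0, 140, 0, 0.51, 0, 255]
    - [-130, 0, 180, 0, 0.68, 0, 255]
    - [-125, 0, 190, 0, 0.733, 0, 255]

```text
time: 9.65
position: [0.5469, -0.1023, 0.4363]
tool_rot: [116.9, 89.5, 11.2]
ft_force: [0.1, 0.6, -0.7]
gripper_width: 0.0002
```

```bash
cat >> h.py <<'E'
d=np.array([np.cos(np.radians(74.7)),np.sin(np.radians(74.7)),0]);n=np.array([-d[1],d[0],0])
crest=np.array([.5358,-.1474,.2])+.176*d  # from top view; lat ref
def sl(P): P=np.array(P); return round(float((P-crest)@d*1e3),1),round(float((P-crest)@n*1e3),1),round(float(P[2]*1e3),1)
def at(s,l,z): return crest*[1,1,0]+s/1e3*d+l/1e3*n+np.array([0,0,z/1e3])
E
python3 - <<'E'
from h import *
import cv2
s=env.sense();p,r=pose();print(s["time"],p,sl(p),np.round(s["tool_rot"],1),s["gripper_width"],np.round(s["joint_pos"],1))
im=env.snapshot("top")
cv2.imwrite("pics/top7.png",im)
t=im[175:255,245:385]; cv2.imwrite("pics/top7_zz.png",cv2.resize(t,None,fx=5,fy=5,interpolation=cv2.INTER_CUBIC))
print("crest",crest)
E
```

```text
9.65 [ 0.54690226 -0.10225142  0.4362815 ] (-129.5, 1.2, 436.3) [116.9  89.5  11.2] 0.00023006943296449968 [-14.2   6.7  47.3   0.3 125.5   1.6]
crest [0.58224166 0.02236211 0.2       ]
```

View pics/top7_zz.png

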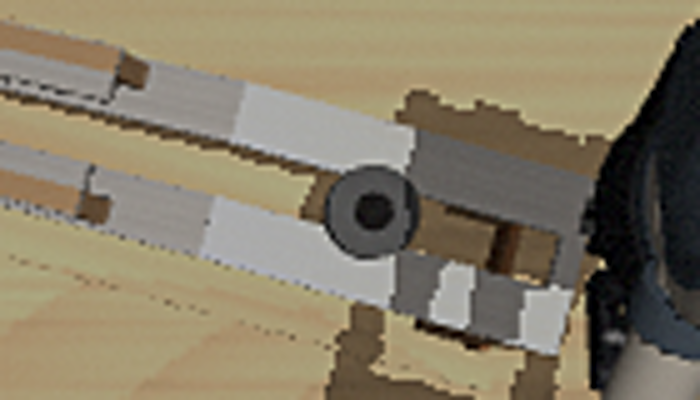

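Run:
```python
from h import *
print(sl(onz("top",(319,216.8),.214)))
cr=(onz("top",(245+242/5-.4,175+82/5-.4),.2)+onz("top",(245+204/5-.4,175+258/5-.4),.2))/2;print("crest",sl(cr))
R=goal(74.7,88,True)
for s,z in((-118,240),(-118,208),(-90,208),(-10,208)):delta(at(s,0,z),R)
```

```text
(-73.3, 1.5, 214.0)
crest (-2.1, 0.3, 200.0)
shift mm [195.2  -0.4 -11.5] rot [-0.007  0.031 -0.007]
shift mm [227.2  -0.6 -11.3] rot [-0.007  0.031 -0.007]
shift mm [227.3  -0.8 -39.3] rot [-0.007  0.031 -0.007]
shift mm [ 227.6   -1.3 -119.3] rot [-0.007  0.031 -0.007]
```

Call:
move_arm:
  deltas:
    - [60, 0, -5, 0, 0, 0, 255]
    - [120, 0, -8, 0, 0, 0, 255]
    - [170, 0, -8, 0, 0, 0, 255]
    - [205, 0, -8, 0, 0, 0, 255]
    - [222, 0, -8, 0, 0, 0, 255]
    - [228.5, -1, -8, 0, 0, 0, 255]
    - [228.5, -1, -15, 0, 0, 0, 255]
    - [228.5, -1, -22, 0, 0, 0, 255]
    - [228.5, -1, -29, 0, 0, 0, 255]
    - [228.5, -1, -37, 0, 0, 0, 255]
    - [228.5, -1, -45, 0, 0, 0, 255]
    - [228.5, -1, -53, 0, 0, 0, 255]

```text
time: 11.2
position: [0.5622, -0.0507, 0.2069]
tool_rot: [123.3, 89.5, 17.6]
ft_force: [-0.6, -0.3, 1.2]
gripper_width: -0.0001
```

Run:
```python
from h import *
import cv2
s=env.sense();p,r=pose();print(s["time"],sl(p),np.round(s["tool_rot"],1),s["ft_force"])
im=env.snapshot("top")
t=im[175:255,245:385]; cv2.imwrite("pics/top8_zz.png",cv2.resize(t,None,fx=5,fy=5,interpolation=cv2.INTER_CUBIC))
t=env.snapshot("scene")[75:285,190:350]; cv2.imwrite("pics/sc8_z.png",cv2.resize(t,None,fx=2.85,fy=2.85,interpolation=cv2.INTER_CUBIC))
delta(at(-12,0,206),r)
```

```text
11.2 (-75.7, 0.1, 206.9) [123.3  89.5  17.6] [-0.6302402  -0.27540727  1.23662256]
shift mm [  1.   -0.1 -63.2] rot [ 0.001 -0.001  0.001]
```

View pics/top8_zz.png

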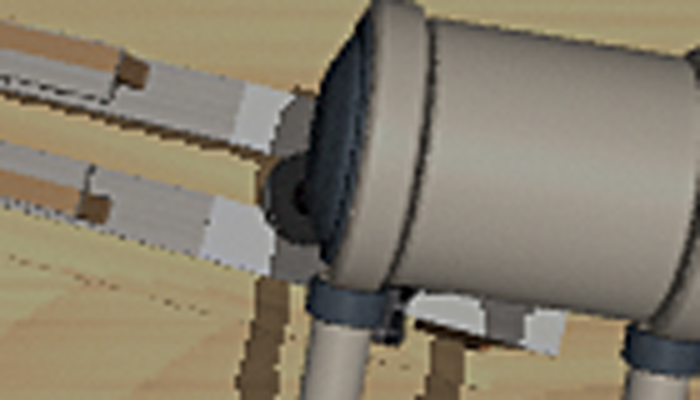

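View pics/sc8_z.png

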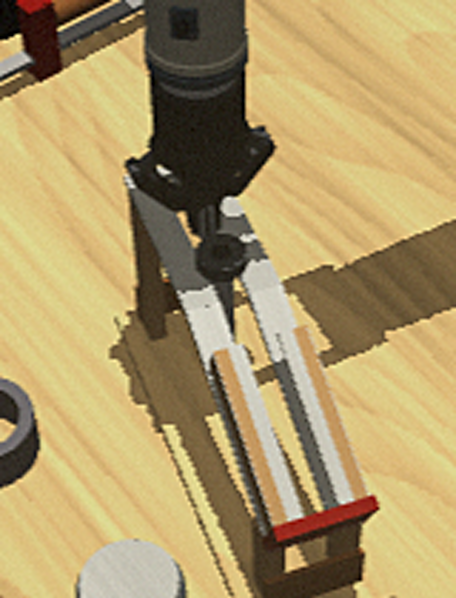

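Call:
move_arm:
  deltas:
    - [1, 0, -8, 0, 0, 0, 255]
    - [1, 0, -16, 0, 0, 0, 255]
    - [1, 0, -24, 0, 0, 0, 255]
    - [1, 0, -32, 0, 0, 0, 255]
    - [1, 0, -40, 0, 0, 0, 255]
    - [1, 0, -48, 0, 0, 0, 255]
    - [1, 0, -56, 0, 0, 0, 255]
    - [1, 0, -64, 0, 0, 0, 255]
    - [1, 0, -66, 0, 0, 0, 255]
    - [1, 0, -66, 0, 0, 0, 255]

```text
time: 12.55
position: [0.5799, 0.0137, 0.2059]
tool_rot: [130.7, 89.6, 25.1]
ft_force: [-0.2, 0.7, -0.8]
gripper_width: -0.0006
```

Run:
```python
from h import *
import cv2
s=env.sense();p,r=pose();print(s["time"],sl(p),np.round(s["tool_rot"],1),s["ft_force"])
t=env.snapshot("scene")[75:285,190:350]; cv2.imwrite("pics/sc9_z.png",cv2.resize(t,None,fx=2.85,fy=2.85,interpolation=cv2.INTER_CUBIC))
```

```text
12.55 (-9.0, -0.1, 205.9) [130.7  89.6  25.1] [-0.1899913   0.71908422 -0.78111063]
```

View pics/sc9_z.png

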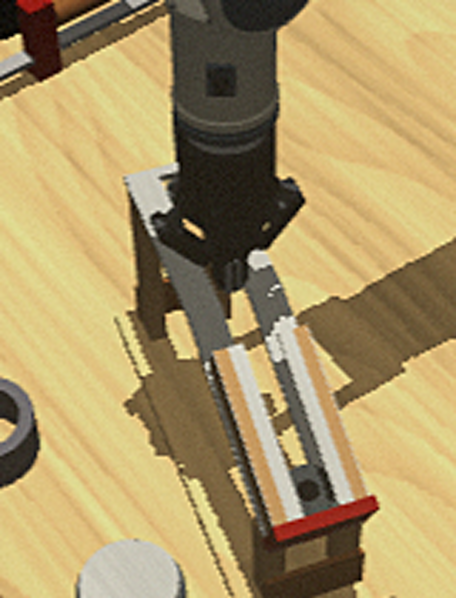

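Run:
```python
from h import *
R=goal(75,40,True);x=R.as_matrix()[:,0];G=np.array([.438,-.2755,.072])
delta([.57,-.02,.34],R);delta([.46,-.2,.34],R);delta(G-.18*x+[0,0,.02],R);delta(G-.081*x,R);delta(G+.019*x,R)
```

```text
shift mm [-134.3    0.3   34.2] rot [-0.007  0.868 -0.01 ]
shift mm [-135.6  -57.2  237.2] rot [-0.007  0.868 -0.01 ]
shift mm [ -4.4 -57.4 454.3] rot [-0.007  0.868 -0.01 ]
shift mm [ 79.6 -58.7 378.9] rot [-0.007  0.868 -0.01 ]
shift mm [144.3 -59.9 302.6] rot [-0.007  0.868 -0.01 ]
```

Call:
move_arm:
  deltas:
    - [-55, 0, 0, 0, 0, 0, 255]
    - [-115, 0, 10, 0, 0, 0, 200]
    - [-135, -15, 65, 0, 0.0, 0, 100]
    - [-135, -30, 125, 0, 0.1, 0, 100]
    - [-135, -45, 185, 0, 0.25, 0, 100]
    - [-130, -57, 245, 0, 0.4, 0, 100]
    - [-115, -57, 300, 0, 0.55, 0, 100]
    - [-85, -57, 350, 0, 0.7, 0, 100]
    - [-50, -57, 405, -0.007, 0.868, -0.01, 100]
    - [-4, -57, 454, -0.007, 0.868, -0.01, 100]
    - [-4, -57, 454, -0.007, 0.868, -0.01, 100]
    - [-4, -57, 454, -0.007, 0.868, -0.01, 100]

```text
time: 14.1
position: [0.4027, -0.4087, 0.2074]
tool_rot: [-180.0, 39.9, 74.9]
ft_force: [0.3, -1.1, 0.3]
gripper_width: 0.0519
```

Run:
```python
from h import *
import cv2
s=env.sense();print(s["time"],np.round(s["joint_pos"],1),np.round(s["position"],3),np.round(s["tool_rot"],1),s["gripper_width"])
R=goal(75,40,True);x=R.as_matrix()[:,0];G=np.array([.438,-.2755,.072])
delta(G-.081*x,R);delta(G-.03*x,R);delta(G+.019*x,R)
cv2.imwrite("pics/w10.png",env.snapshot("wrist"))
```

```text
14.1 [-65.8  28.2  57.9  38.9 129.4 -35.1] [ 0.403 -0.409  0.207] [-180.    39.9   74.9] 0.051871390874864864
shift mm [111.6  -0.4  15.3] rot [-0.001 -0.001 -0.001]
shift mm [162.6  -0.5  15.3] rot [-0.001 -0.001 -0.001]
shift mm [211.6  -0.5  15.4] rot [-0.001 -0.001 -0.001]
```

View pics/w10.png

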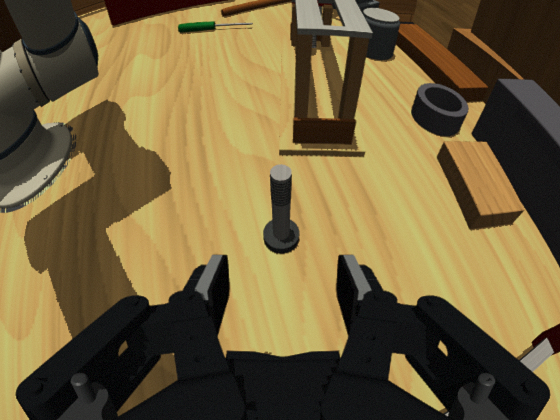

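Call:
move_arm:
  deltas:
    - [40, 0, 6, 0, 0, 0, 100]
    - [80, 0, 12, 0, 0, 0, 100]
    - [112, 0, 15, 0, 0, 0, 100]
    - [137, 0, 15, 0, 0, 0, 100]
    - [162, 0, 15, 0, 0, 0, 100]
    - [188, 0, 15, 0, 0, 0, 100]
    - [211, 0, 15, 0, 0, 0, 100]
    - [212, 0, 15, 0, 0, 0, 100]

```text
time: 15.15
position: [0.4437, -0.2592, 0.063]
tool_rot: [179.7, 40.2, 75.0]
ft_force: [-0.2, -0.7, 0.4]
gripper_width: 0.0516
```

Run:
```python
from h import *
import cv2
s=env.sense();print(s["time"],np.round(s["position"],4),np.round(s["tool_rot"],1),s["gripper_width"],s["ft_force"])
cv2.imwrite("pics/w11.png",env.snapshot("wrist"))
```

```text
15.15 [ 0.4437 -0.2592  0.063 ] [179.7  40.2  75. ] 0.05161867171469295 [-0.18798558 -0.6651741   0.40015695]
```

View pics/w11.png

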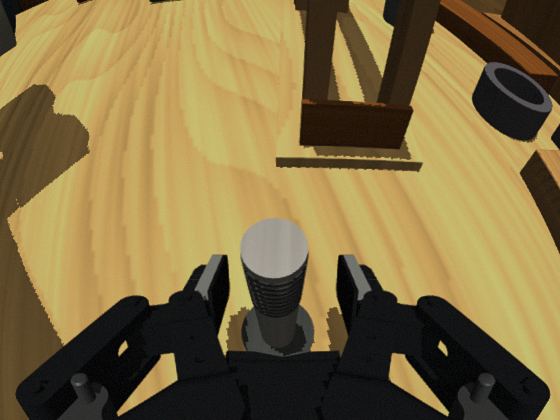

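Call:
move_arm:
  deltas:
    - [0, -2, 0, 0, 0, 0, 150]
    - [0, -2, 0, 0, 0, 0, 255]
    - [0, -2, 0, 0, 0, 0, 255]
    - [0, -2, 0, 0, 0, 0, 255]
    - [0, -2, 0, 0, 0, 0, 255]
    - [-10, -2, -12, 0, 0, 0, 255]
    - [-40, -2, -48, 0, 0, 0, 255]
    - [-70, -2, -84, 0, 0, 0, 255]
    - [-100, -2, -119, 0, 0, 0, 255]
    - [-128, -2, -153, 0, 0, 0, 255]
    - [-128, -2, -153, 0, 0, 0, 255]

```text
time: 16.58
position: [0.4415, -0.2592, 0.2666]
tool_rot: [179.2, 40.5, 74.6]
ft_force: [-0.8, -0.6, -5.3]
gripper_width: 0.0187
```

Run:
```python
from h import *
import cv2
s=env.sense();print(s["time"],np.round(s["position"],4),np.round(s["tool_rot"],1),s["gripper_width"],s["ft_force"])
cv2.imwrite("pics/w12.png",env.snapshot("wrist"))
R=goal(74.7,132,True);x=R.as_matrix()[:,0]
for z in(300,230):delta(at(-53,0,z)+.019*x,R)
```

```text
16.575 [ 0.4415 -0.2592  0.2666] [179.2  40.5  74.6] 0.018673925215273408 [-0.80666257 -0.64772832 -5.27979409]
shift mm [ 170.4   63.8 -173.7] rot [ 0.009 -1.599 -0.007]
shift mm [ 215.8   63.3 -120.3] rot [ 0.009 -1.599 -0.007]
```

View pics/w12.png

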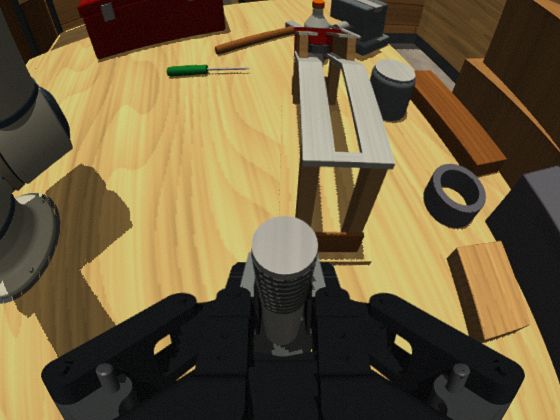

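Call:
move_arm:
  deltas:
    - [-10, 8, -35, 0, -0.16, 0, 255]
    - [0, 16, -65, 0, -0.32, 0, 255]
    - [20, 24, -85, 0, -0.48, 0, 255]
    - [40, 32, -108, 0, -0.64, 0, 255]
    - [62, 40, -125, 0, -0.8, 0, 255]
    - [85, 48, -142, 0, -0.96, 0, 255]
    - [107, 55, -155, 0, -1.12, 0, 255]
    - [130, 60, -166, 0, -1.28, 0, 255]
    - [152, 64, -173, 0, -1.44, 0, 255]
    - [170, 64, -174, 0.009, -1.6, -0.007, 255]
    - [170, 64, -174, 0.009, -1.6, -0.007, 255]
    - [170, 64, -174, 0.009, -1.6, -0.007, 255]

```text
time: 18.12
position: [0.565, -0.0412, 0.2844]
tool_rot: [-0.3, 47.9, -105.5]
ft_force: [-0.2, -1.2, -4.4]
gripper_width: 0.0185
```

Run:
```python
from h import *
import cv2
s=env.sense();p,r=pose();print(s["time"],np.round(s["tool_rot"],1),s["gripper_width"],sl(p),sl(p-.019*r.as_matrix()[:,0]))
t=env.snapshot("top")[195:250,290:370]; cv2.imwrite("pics/top13_zz.png",cv2.resize(t,None,fx=10,fy=10,interpolation=cv2.INTER_CUBIC))
R=goal(74.7,132,True);x=R.as_matrix()[:,0]
for z in(228,):delta(at(-53,0,z)+.019*x,R)
```

```text
18.125 [  -0.3   47.9 -105.5] 0.018522410887200882 (-65.9, -0.1, 284.4) (-53.1, -0.2, 298.5)
shift mm [ 53.1  -0.3 -48.9] rot [-0.     0.     0.001]
```

View pics/top13_zz.png

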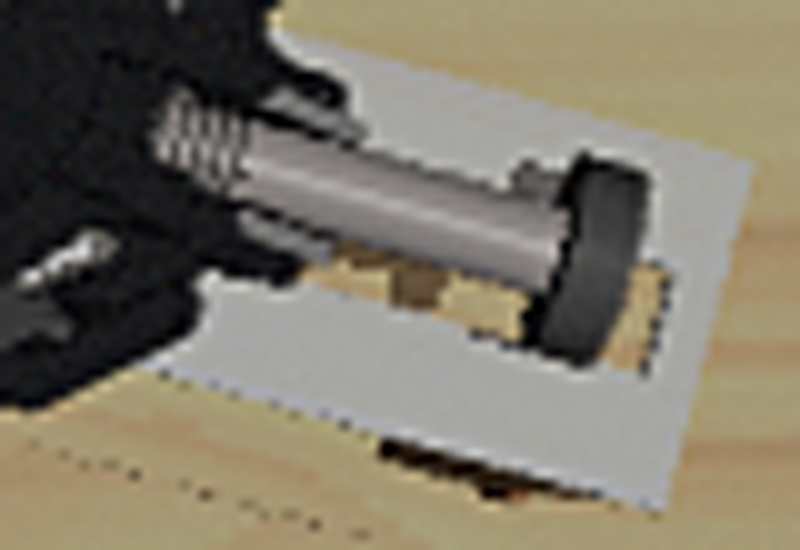

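Call:
move_arm:
  deltas:
    - [16, -0.5, -14, 0, 0, 0, 255]
    - [32, -0.5, -28, 0, 0, 0, 255]
    - [46, -0.5, -42, 0, 0, 0, 255]
    - [53, -0.5, -49, 0, 0, 0, 255]
    - [53, -0.5, -49, 0, 0, 0, 255]
    - [53, -0.5, -49, 0, 0, 0, 255]
    - [53, -0.5, -49, 0, 0, 0, 60]
    - [53, -0.5, -49, 0, 0, 0, 60]
    - [53, -0.5, -49, 0, 0, 0, 60]
    - [53, -0.5, -49, 0, 0, 0, 60]
    - [53, -0.5, -49, 0, 0, 0, 60]
    - [53, -0.5, -49, 0, 0, 0, 60]

```text
time: 19.68
position: [0.5647, -0.0408, 0.2139]
tool_rot: [-0.1, 48.0, -105.4]
ft_force: [-0.6, -0.5, -0.3]
gripper_width: 0.0654
```

Run:
```python
from h import *
import cv2
p,r=pose();print(sl(p),env.sense()["gripper_width"],env.sense()["ft_force"])
t=env.snapshot("top")[195:250,290:370]; cv2.imwrite("pics/top14_zz.png",cv2.resize(t,None,fx=10,fy=10,interpolation=cv2.INTER_CUBIC))
```

```text
(-65.6, 0.3, 213.9) 0.06544289898285402 [-0.57057972 -0.53271114 -0.33491058]
```

View pics/top14_zz.png

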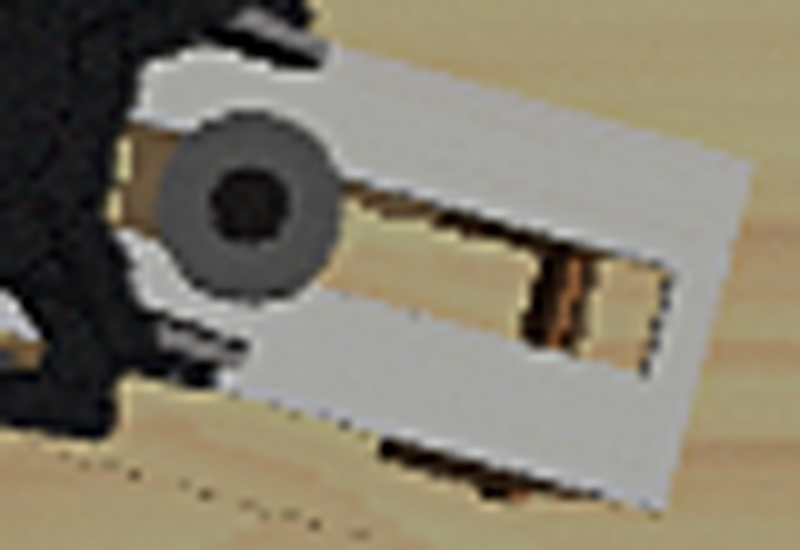

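Second bolt hangs too (head at zoom (250,205)). Same retreat and turn as before.

Call:
move_arm:
  deltas:
    - [-25, 0, 0, 0, 0, 0, 60]
    - [-60, 0, 0, 0, 0, 0, 100]
    - [-110, 0, 0, 0, 0, 0, 200]
    - [-135, 0, 40, 0, 0.17, 0, 255]
    - [-135, 0, 90, 0, 0.34, 0, 255]
    - [-135, 0, 140, 0, 0.51, 0, 255]
    - [-130, 0, 180, 0, 0.68, 0, 255]
    - [-125, 0, 190, 0, 0.733, 0, 255]

```text
time: 20.72
position: [0.5482, -0.0997, 0.438]
tool_rot: [110.9, 89.6, 5.3]
ft_force: [0.7, 1.5, 0.6]
gripper_width: 0.0001
```

Run:
```python
from h import *
import cv2
s=env.sense();p,r=pose();print(s["time"],sl(p),np.round(s["tool_rot"],1),s["gripper_width"])
im=env.snapshot("top")
t=im[175:255,245:385]; cv2.imwrite("pics/top15_zz.png",cv2.resize(t,None,fx=5,fy=5,interpolation=cv2.INTER_CUBIC))
R=goal(74.7,89,True)
for ss in(-122,-12):delta(at(ss,0,206),R)
```

```text
20.725 (-126.7, 0.6, 438.0) [110.9  89.6   5.3] 0.00012104659101425924
shift mm [230.8  -0.7  -4.9] rot [-0.007  0.015 -0.004]
shift mm [ 231.1   -1.5 -114.9] rot [-0.007  0.015 -0.004]
```

View pics/top15_zz.png

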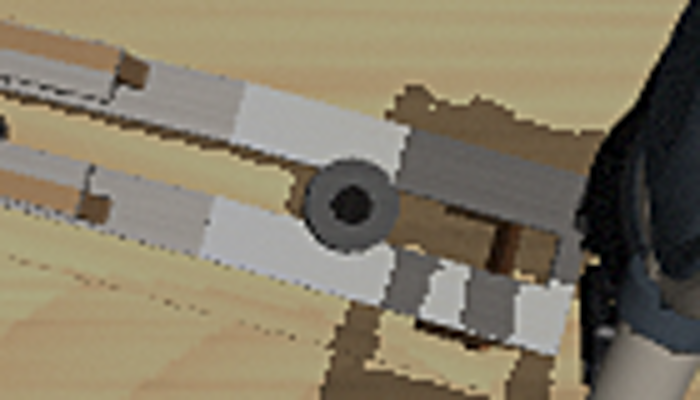

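Call:
move_arm:
  deltas:
    - [60, 0, -5, 0, 0, 0, 255]
    - [120, 0, -5, 0, 0, 0, 255]
    - [175, 0, -5, 0, 0, 0, 255]
    - [210, 0, -5, 0, 0, 0, 255]
    - [226, 0, -5, 0, 0, 0, 255]
    - [231, -1, -8, 0, 0, 0, 255]
    - [231, -1, -16, 0, 0, 0, 255]
    - [231, -1, -24, 0, 0, 0, 255]
    - [231, -1, -32, 0, 0, 0, 255]
    - [231, -1, -40, 0, 0, 0, 255]
    - [231, -1, -48, 0, 0, 0, 255]
    - [231, -1, -56, 0, 0, 0, 255]
    - [231, -1, -64, 0, 0, 0, 255]
    - [231, -1, -72, 0, 0, 0, 255]
    - [231, -1, -80, 0, 0, 0, 255]
    - [231, -1, -88, 0, 0, 0, 255]
    - [231, -1, -96, 0, 0, 0, 255]
    - [231, -1, -104, 0, 0, 0, 255]
    - [231, -1, -112, 0, 0, 0, 255]
    - [231, -1, -118, 0, 0, 0, 255]

```text
time: 23.28
position: [0.5804, 0.0144, 0.2059]
tool_rot: [124.9, 89.7, 19.2]
ft_force: [-0.2, -0.5, -0.7]
gripper_width: -0.0001
```

Call:
move_arm:
  deltas:
    - [0, 0, 0, 0, 0, 0, 255]
    - [-40, 0, 0, 0, 0, 0, 255]
    - [-90, 0, 30, 0, 0, 0, 255]
    - [-120, 0, 80, 0, 0, 0, 255]
    - [-150, 0, 135, 0, 0, 0, 255]
    - [-150, 0, 190, 0, 0, 0, 255]
    - [-150, 0, 240, 0, 0, 0, 255]
    - [-150, 0, 240, 0, 0, 0, 255]
    - [-150, 0, 240, 0, 0, 0, 255]

```text
time: 24.4
position: [0.5148, -0.2168, 0.3552]
tool_rot: [130.1, 89.7, 24.4]
ft_force: [1.0, 0.1, 0.4]
gripper_width: 0.0
```

Run:
```python
from h import *
import cv2
s=env.sense();p,r=pose();print(s["time"],sl(p),s["ft_force"])
im=env.snapshot("top")
cv2.imwrite("pics/top16.png",im)
t=im[155:255,190:370]; cv2.imwrite("pics/top16_zz.png",cv2.resize(t,None,fx=4.4,fy=4.4,interpolation=cv2.INTER_CUBIC))
t=env.snapshot("scene");cv2.imwrite("pics/sc16.png",t);t=t[115:305,210:350]; cv2.imwrite("pics/sc16_z.png",cv2.resize(t,None,fx=3.1,fy=3.1,interpolation=cv2.INTER_CUBIC))
```

```text
24.4 (-248.5, 1.9, 355.2) [0.98302671 0.11133059 0.44190489]
```

View pics/top16_zz.png

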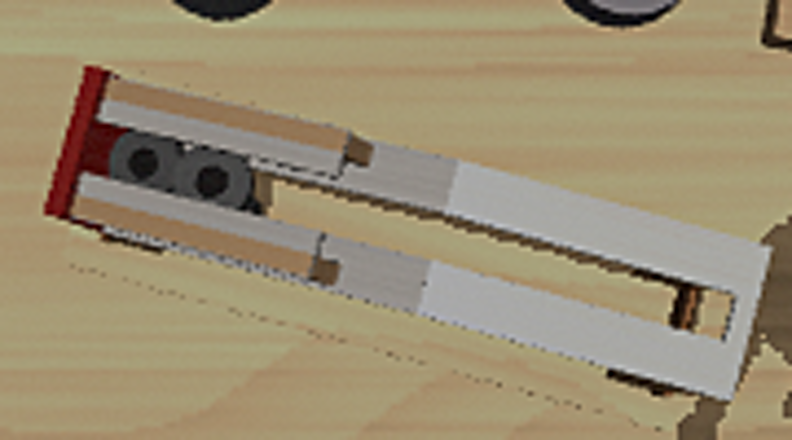

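View pics/sc16_z.png

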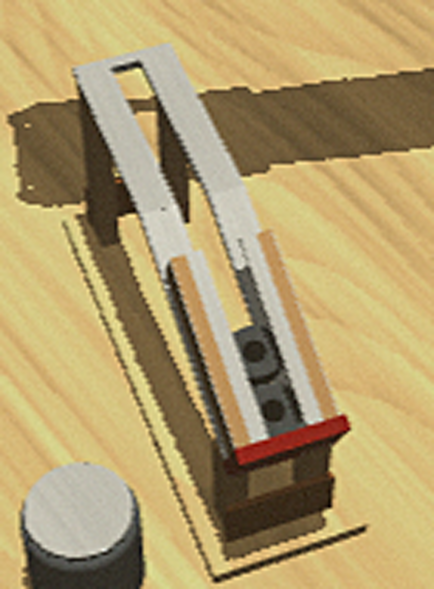

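View pics/sc16.png

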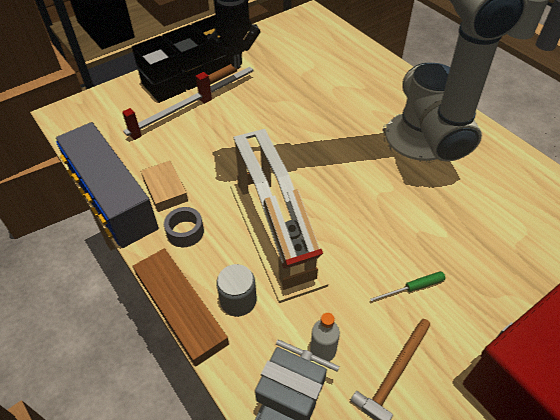

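Call:
move_arm:
  deltas:
    - [0, 0, 0, 0, 0, 0, 255]
    - [0, 0, 0, 0, 0, 0, 255]
    - [0, 0, 0, 0, 0, 0, 255]
    - [0, 0, 0, 0, 0, 0, 255]
    - [0, 0, 0, 0, 0, 0, 255]
    - [0, 0, 0, 0, 0, 0, 255]
    - [0, 0, 0, 0, 0, 0, 255]
    - [0, 0, 0, 0, 0, 0, 255]

```text
time: 25.5
position: [0.5151, -0.216, 0.3554]
tool_rot: [126.8, 89.7, 21.2]
ft_force: [0.2, -0.3, 0.4]
gripper_width: -0.0
```

Run:
```python
from h import *
import cv2
im=env.snapshot("top");o=cv2.imread("pics/top16.png")
print("max diff chute region",cv2.absdiff(im,o)[165:250,195:300].max(), "noise elsewhere",cv2.absdiff(im,o)[250:300,100:250].max())
for q in((143,161),(212,181)):
    px=(190+q[0]/4.4-.4,155+q[1]/4.4-.4)
    for z in(.142,.16):print(sl(onz("top",px,z)))
```

```text
max diff chute region 18 noise elsewhere 11
(166.7, -1.6, 142.0)
(164.8, -0.2, 160.0)
(126.3, -1.1, 142.0)
(125.0, 0.3, 160.0)
```

```bash
python3 -c "
from cell import env
print(env.job_done())"
```

```text
the job is handed in; nothing more can be done
None
```

Both bolts are in the chute, hanging head up one behind the other against the red stop, and the job was handed in at about 25.6 s of the 72 s allowed.

I gripped each bolt by the shank and turned it level, tail downhill. I then released it over the slot, and it dropped and hung by its head. With the fingers shut, I pushed each head over the crest, and it slid to the stop.

**Last checks:**
- **First bolt:** its head centre is about 169 mm downhill of the crest, which matches a head resting against the stop.
- **Second bolt:** it is about 40 mm behind the first, which matches head-to-head contact on the 24-degree slope.
- **Stillness:** two top views 1.1 s apart show no visible movement. The largest pixel difference was 18 in the chute area against 11 on plain bench, which I took as noise along the edges.
- **Surroundings:** the other things look untouched in the pictures, the gripper was well clear of everything, and the measured forces at the end of each move stayed under about 7 N.

No check failed. The only mismatch was that my two estimates of the crest position differed by about 2 mm, within the camera calibration.

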